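# Load a clip stick into the bag clipper and close its cover

### The arm

A 6-joint arm with a two-finger parallel gripper is mounted at the origin on the work surface. World frame = base frame: x ahead of the robot, y to its left, z up, the work surface at z = 0. Lengths are in m, angles in degrees, forces in N, time in s.
With the tool pointing down it reaches from about 0.275 to 0.775 m from the base axis. Payload 14.6 kg.
Tool frame: the origin (TCP) lies on the centre line of the jaws, within the pads' length; the fingertips stand 17 mm ahead of it and the grasp point (between the pads) lies 2 mm behind it; y points along the fingers, x is the direction in which the jaws open and shut, and the axes are right-handed (so a half turn about y gives the same grasp; the last joint's range is limited). The gripper opens to 85 mm and grips with 20 to 120 N. Pads are 22 mm wide; open, the fingers measure 114 mm over their backs; the gripper's body (76 mm by 85 mm) begins 54 mm behind the grasp point. The pads swing forward as they close: fully open they stand 13 mm farther back than shut.
Start: joints at [-77.137, 15.075, -2.767, 72.158, 0, 81.102], TCP at [0.195, -0.488, 0.214] pointing down, gripper open.
Joint ranges: [-151.79, 151.79], [-50.71, 97.33], [-67.44, 78.34], [-121.81, 120.89], [-77.56, 73.72], [-180, 180]. Speed limits (degrees/s): [108.29, 108.29, 147.25, 159.86, 180, 180].

### API

Orientations are given as a 3x3 rotation matrix whose columns are the frame's x, y, z axes.
In Python, from station import state, cams, finish_job gives the robot as it stands. The module is installed in compiled form; this text tells all that it offers.
- The arm moves only by the tool send_rows, never from a script. Its arguments are lists of equal length, an entry for each row: "travel": the shift along the world's x, y, z in m, a list of three; "turn": the turn, a rotation vector about the world's x, y, z in rad, a list of three; "grip": the closure, from 0 (fully open) to 1 (shut). A call has 1 to 10 rows; each row is the pose to reach, as a shift and turn from the pose measured when the call began; what a row does not reach only later rows make up. A row lasts 1/12 s, in which the tool goes at most 41.7 mm and 7.16 degrees, less where a joint would pass 70% of its speed; a pose out of reach is approached as far as the arm can. A call with a gripper value outside its range is refused whole. The fingers move at their own pace and stop on an object; "grip_force" is the grip in N (left out, the last holds). Time passes only in rows, so rows that repeat a pose let the fingers close. It gives the time, the measured TCP pose, the force and the opening at its end, in the units of the state.
- state(): the state, without advancing time (a new reading comes with each control period).
- cams.snapshot(name): name is "side" or "top" or "wrist"; returns a dict with "frame" (400x640x3 uint8, red, green, blue), "fx", "fy", "cx", "cy" (pixels), "view" (4x4, takes a point from world to camera coordinates). Camera axes: x right, y down, z forward; pixel columns grow to the right and rows downward; lengths in m; the calibration is good to about 2 mm. The wrist camera is an equidistant fisheye: a pixel r from the principal point sees the ray r / f radians off the axis. A picture is of the moment at which its call begins. There is no depth.
- finish_job(): hands the job in, once; it reports no verdict.
The state is a dict: "time_s": time; "joints": joint angles; "joint_velocities": joint speeds; "joint_torque": joint torques, N m; "ee_pos": TCP position; "orientation": TCP orientation; "wrist_force": force on the tool from outside, world axes, zero at the start; "wrist_torque": the same for the moment, N m; "gripper_width": finger opening in m.
Only numpy, scipy, OpenCV 4.12 (cv2) and the standard library are available. Lean on these libraries where they do the work, as an engineer would, in place of code of your own. Each camera call takes 0.05 s, during which the arm holds its last target. There are 200 camera calls.

### The job

The bag clipper on the kitchen counter has run out. Load the full-length stick of clips (the long one, not the short used-up stub) into its channel, legs down, so that it lies flat on the channel floor between the front lip and the spring follower that presses on its end, and let go of it; then slide the cover rail over it, all the way shut. Leave the stub and everything else on the counter where they are.

Things in the scene. Friction and masses are not known exactly. Their poses are not given: they have to be found in the camera images.
- clipper: Bag clipper fixed to the counter: grey base plate 270 x 90 x 8 mm carrying a steel channel. Origin at the centre of the plate's underside; x runs along the channel from the front lip (inner face at x = -103 mm) to the rear, z up. Channel floor 30 mm above the counter, 34 mm wide. At the rear the white spring housing, x = 23 to 133 mm, 34 mm wide, top 58 mm above the counter.
- lip (a point): Middle of the top inner edge of the channel's front lip, which is 8 mm thick and stands 10 mm above the channel floor (40 mm above the counter). In front of it, within 24 mm, two small blocks 34 mm high flank the throat for the bag's neck. Axes as the clipper's.
- seat (a point): Point on the channel floor (30 mm above the counter) 45 mm behind the lip's inner face, under the middle of a properly loaded full stick. Axes as the clipper's. Guide walls 10 mm above the floor, inner faces 23 mm apart, 5.5 mm thick, run 0 to 18 mm and 82 to 126 mm behind the lip's inner face; between them the channel is open at the sides for fingers.
- follower (a joint): Spring follower in the channel, a block with a flat front face. 0 m = at rest, face 68 mm from the lip's inner face, so a 90 mm stick fits only once it is pushed back; grows to the rear, to 0.042 at most; a loaded full stick holds it at 0.022. The spring pushes it to the lip with 2.4 N at 0 plus 80 N per metre and always returns it.
- follower_face (a point): Centre of the follower's front face, which is 19 mm wide and spans 2 to 28 mm above the channel floor, so it stands 18 mm higher than the lip. Moves with it. Axes as the clipper's.
- cover (a joint): Cover rail, an aluminium inverted U 100 mm long, 50 mm wide, sliding along the clipper; underside 30 mm above the channel floor (4 mm over a seated stick), top 64 and skirts down to 39 mm above the counter. 0 m = open, front edge 122 mm behind the lip's inner face; grows towards the lip; 0.112 = fully shut at its stop. Starts at 0 to 0.012. About 1.5 N of friction; stays where left.
- cover_knob (a point): Middle of the black grip block on the cover's top: 16 mm along the clipper's x, 22 mm along its y, from 64 to 90 mm above the counter (this point 78 mm). Moves with the cover. Axes as the clipper's.
- stick: The full stick of clips: 18 U-shaped bare-metal clips joined in a rigid bar 90 mm long (x), 18 mm wide (y), 26 mm high (z), legs down, about 60 g, standing legs down on the counter. Origin at the centre of its underside. Both ends are alike.
- stub: Used-up stub of the same clips, only 40 mm long, 18 mm wide, 26 mm high, lying on the counter; it and the stick may lie either way round. To be left alone. Origin at the centre of its underside, x along its length.
- jug: tall lidded water jug, about 125 mm across and 245 mm high with a side handle; a bystander. Origin under its centre.
- pitcher: small open glass pitcher with a handle, 92 mm across, 95 mm high; a bystander. Origin under its centre.
- tub: lidded food tub, 136 x 90 x 56 mm; a bystander. Origin under its centre.
- mug: white mug, 76 mm across, 85 mm high; a bystander. Origin under its centre.
- shaker: salt shaker, 40 mm across, 80 mm high; a bystander. Origin under its centre.
- bowl: white bowl, 120 mm across, 50 mm high; a bystander. Origin under its centre.
- spoon: metal spoon 160 mm long, lying flat; a bystander. Origin under the middle of it.

How it is judged (in metres and radians):
On the way, in this order (a step that is already met when the one before it is completed fails the run):
1. the full stick lies flat on the channel floor between lip and follower, let go, with the cover still open (x of stick in the frame of seat between -0.005 and 0.005 m and y of stick in the frame of seat between -0.004 and 0.004 m and z of stick in the frame of seat between -0.003 and 0.003 m and angle between the x axis of stick and the x axis of clipper, either way round below 0.1 rad and angle between stick's own z axis and vertical below 0.08 rad and value of joint follower between 0.017 and 0.027 m and value of joint cover below 0.03 m and contact force between the fingers and stick below 0.1 N), for 0.2 s.
2. the cover rail is slid fully shut (value of joint cover above 0.107 m), for 0.2 s.
At the end, for the whole second after the job is handed in: The stick is at rest in the channel, within 5 mm along, 4 mm across and 3 mm in height of its seat, aligned within 0.1 rad and level, follower at 17 to 27 mm; the cover is within 5 mm of fully shut; the stub and the other things are within 30 mm of where they started (x of stick in the frame of seat between -0.005 and 0.005 m and y of stick in the frame of seat between -0.004 and 0.004 m and z of stick in the frame of seat between -0.003 and 0.003 m and angle between the x axis of stick and the x axis of clipper, either way round below 0.1 rad and angle between stick's own z axis and vertical below 0.08 rad and value of joint follower between 0.017 and 0.027 m and value of joint cover above 0.107 m and velocity of joint cover below 0.01 m/s and linear speed of stick below 0.02 m/s and distance of each of stub, jug, pitcher, tub, mug, shaker, bowl, spoon from where it was at the start of the episode below 0.03 m); the robot touches nothing.
It fails at once if the stub or a bystander on the counter is shifted by more than 30 mm (distance of any of stub, jug, pitcher, tub, mug, shaker, bowl, spoon from where it was at the start of the episode above 0.03 m).
It also fails if it takes over 48 s, if anything falls off the work surface, if the arm or the gripper's body presses on something with over 40 N, if the wrist force passes 120 N, or if a joint passes its speed limit or range.

## Working session

There is one attempt and no reset: what is moved stays moved. The work goes in short steps, Python scripts to look and compute and a tool call to move; the robot and the scene stay as the last step left them, time stands still between calls to the robot, and variables do not carry over. Pictures are saved under pics/ and viewed, about 8 in all and at most 12, crops included, and the job is handed in when it is done.

Besides the shell and the picture viewer there is one more tool, called as name(argument=value, ...) on one line, values as JSON. send_rows: Moves the arm, as the interface text tells. Its arguments: {"type":"object","properties":{"travel":{"type":"array"},"turn":{"type":"array"},"grip":{"type":"array"},"grip_force":{"type":"number"}},"required":["travel","turn","grip"]}

```bash
mkdir -p pics; cat > h.py <<'E'
import numpy as np, cv2, pickle
from station import state, cams, finish_job
def snap(n,f):
    s=cams.snapshot(n); cv2.imwrite(f'pics/{f}.png',s['frame'][:,:,::-1]); pickle.dump(s,open(f'pics/{f}.pkl','wb')); return s
def load(f): return pickle.load(open(f'pics/{f}.pkl','rb'))
def ray(s,u,v,fish=False):
    x,y=(u-s['cx'])/s['fx'],(v-s['cy'])/s['fy']
    if fish:
        r=np.hypot(x,y); d=np.array([x/r*np.sin(r),y/r*np.sin(r),np.cos(r)]) if r>1e-9 else np.array([0,0,1.])
    else: d=np.array([x,y,1.])
    V=np.array(s['view']); R=V[:3,:3]; return -R.T@V[:3,3], R.T@d
def atz(s,u,v,z,fish=False):
    c,d=ray(s,u,v,fish); return c+d*(z-c[2])/d[2]
def proj(s,p,fish=False):
    V=np.array(s['view']); q=V[:3,:3]@np.array(p)+V[:3,3]
    if fish:
        r=np.hypot(q[0],q[1]); t=np.arctan2(r,q[2]); return s['cx']+s['fx']*t*q[0]/r, s['cy']+s['fy']*t*q[1]/r
    return s['cx']+s['fx']*q[0]/q[2], s['cy']+s['fy']*q[1]/q[2]
E
python3 - <<'E'
from h import *
np.set_printoptions(precision=4,suppress=True)
print(state())
for n in ['top','side','wrist']:
    s=snap(n,n+'0'); print(n,s['fx'],s['cx'],s['cy'],s['view'])
E
```

```text
{'time_s': 0.0, 'joints': array([-77.1369,  15.0996,  -2.8027,  72.1573,  -0.0016,  81.1018]), 'joint_velocities': array([-0.0691,  0.0585, -0.0338, -0.0074,  0.0156, -0.0246]), 'joint_torque': array([ -0.0057, -63.7609,  38.4575,   0.0135,  -0.0004,   0.    ]), 'ee_pos': array([ 0.1946, -0.4873,  0.2135]), 'orientation': array([[ 0.3707, -0.0003,  0.9287],
       [-0.9287,  0.001 ,  0.3707],
       [-0.001 , -1.    ,  0.0001]]), 'wrist_force': array([-0.0136,  0.5316, -1.0781]), 'wrist_torque': array([-0.0263, -0.0523,  0.0247]), 'gripper_width': 0.08539920405572943}
top 485.78616458880646 316.20132672759166 201.75129069376683 [[-0.0261 -0.9997 -0.0031  0.0266]
 [-0.9885  0.0263 -0.1489  0.5842]
 [ 0.149  -0.0008 -0.9888  1.503 ]
 [ 0.      0.      0.      1.    ]]
side 420.4174540449176 313.1878049665181 197.37262586771462 [[ 0.9858 -0.1676 -0.0004 -0.5633]
 [-0.0948 -0.5556 -0.8261  0.1482]
 [ 0.1383  0.8144 -0.5636  1.3595]
 [ 0.      0.      0.      1.    ]]
wrist 309.70691628693146 320.9231048606905 204.158531398759 [[ 0.3714 -0.9285 -0.0019 -0.5248]
 [-0.8859 -0.3549  0.2987 -0.0393]
 [-0.278  -0.1092 -0.9543  0.381 ]
 [ 0.      0.      0.      1.    ]]
```

View pics/top0.png

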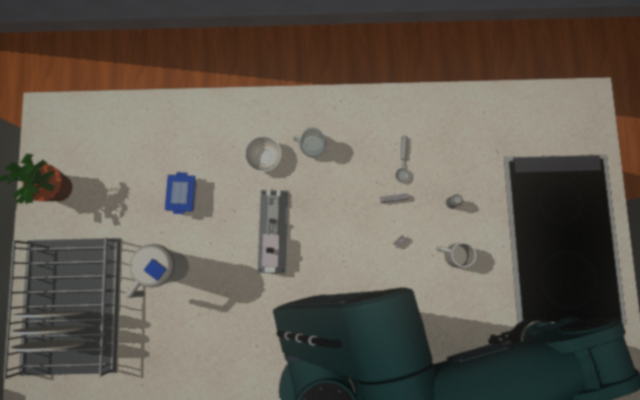

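View pics/side0.png

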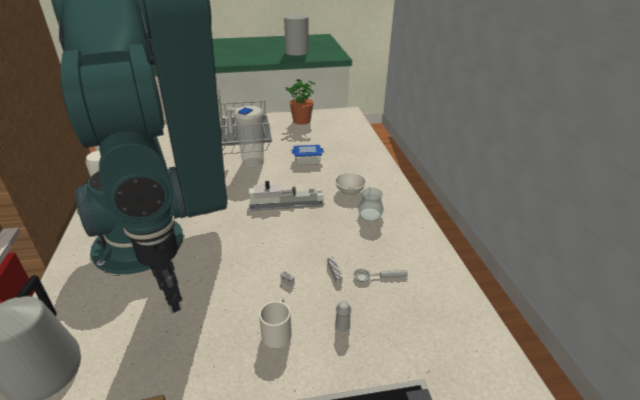

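The top picture shows the clipper at (272,232) with its lip end at row ~193, the stick at (397,198) and the stub at (402,242). The side view agrees: stick at (334,270), stub at (287,278). I'll enlarge the top picture to read the points more closely.

```bash
python3 - <<'E'
from h import *
np.set_printoptions(precision=4,suppress=True)
s=load('top0')
for n,u,v,z in [('stick',397,198,.026),('stub',402,242,.026),('front',275,191,.008),('rear',270,273,.008),('knob',272,250,.09)]: print(n,atz(s,u,v,z))
f=s['frame'][:,:,::-1]
a=cv2.resize(f[180:285,245:305],None,fx=5.6,fy=5.6,interpolation=cv2.INTER_CUBIC)
b=cv2.resize(f[180:255,370:425],None,fx=7.8,fy=7.8,interpolation=cv2.INTER_CUBIC)
o=np.zeros((590,780,3),np.uint8); o[:a.shape[0],:a.shape[1]]=a; o[:b.shape[0],345:345+b.shape[1]]=b[:, :435]
cv2.imwrite('pics/crop0.png',o)
E
```

```text
stick [ 0.5927 -0.2494  0.026 ]
stub [ 0.4507 -0.2581  0.026 ]
front [0.6292 0.145  0.008 ]
rear [0.3643 0.1645 0.008 ]
knob [0.4329 0.1496 0.09  ]
```

View pics/crop0.png

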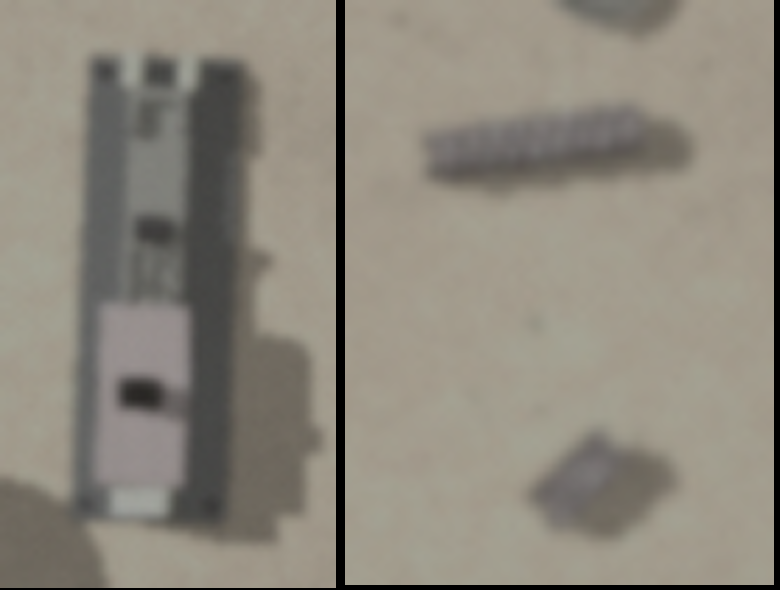

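The crop shows the stick running from (428,155) to (640,125), so its axis is about 8° off world −y. The clipper's lip end is at the top (row ~75), the follower at (155,230), and the knob at (142,395). Next I'll move above the stick.

send_rows(travel=[[0.2, 0.12, -0.02], [0.398, 0.238, -0.04], [0.398, 0.238, -0.04], [0.398, 0.238, -0.04], [0.398, 0.238, -0.04], [0.398, 0.238, -0.04], [0.398, 0.238, -0.04], [0.398, 0.238, -0.04], [0.398, 0.238, -0.04], [0.398, 0.238, -0.04]], turn=[[0, 0, 0.12], [0, 0, 0.25], [0, 0, 0.37], [0, 0, 0.5], [0, 0, 0.62], [0, 0, 0.75], [0, 0, 0.87], [0, 0, 1.0], [0, 0, 1.12], [0, 0, 1.24]], grip=[0, 0, 0, 0, 0, 0, 0, 0, 0, 0])

```text
time_s: 0.98
ee_pos: [0.5523, -0.2728, 0.1775]
orientation: [[0.998, -0.001, -0.055], [0.055, 0.0, 0.998], [-0.001, -1.0, 0.0]]
wrist_force: [-0.6, -1.5, 0.5]
gripper_width: 0.0853
```

send_rows(travel=[[0.04, 0.024, -0.01], [0.04, 0.024, -0.01], [0.04, 0.024, -0.01], [0.04, 0.024, -0.01], [0.04, 0.024, -0.01]], turn=[[0, 0, 0.09], [0, 0, 0.09], [0, 0, 0.09], [0, 0, 0.09], [0, 0, 0.09]], grip=[0, 0, 0, 0, 0])

```text
time_s: 1.4
ee_pos: [0.5915, -0.2495, 0.1677]
orientation: [[0.99, -0.001, -0.143], [0.143, -0.0, 0.99], [-0.001, -1.0, 0.0]]
wrist_force: [-0.9, -0.2, 0.3]
gripper_width: 0.0854
```

```bash
python3 - <<'E'
from h import *
np.set_printoptions(precision=4,suppress=True)
s=snap('wrist','w1'); t=state(); print(t['ee_pos'],t['orientation'],t['joints'])
print(proj(s,[.5927,-.2494,.026],True))
f=s['frame'][:,:,::-1]; cv2.imwrite('pics/w1b.png',cv2.resize(f,(800,500),interpolation=cv2.INTER_CUBIC))
E
```

```text
[ 0.5914 -0.2497  0.168 ] [[ 0.9897 -0.0009 -0.143 ]
 [ 0.143  -0.0002  0.9897]
 [-0.0009 -1.     -0.0001]] [-30.1394  27.6237   9.8223  72.2378  -0.0357  51.6378]
(np.float64(321.95219555283586), np.float64(186.73802402096044))
```

View pics/w1b.png

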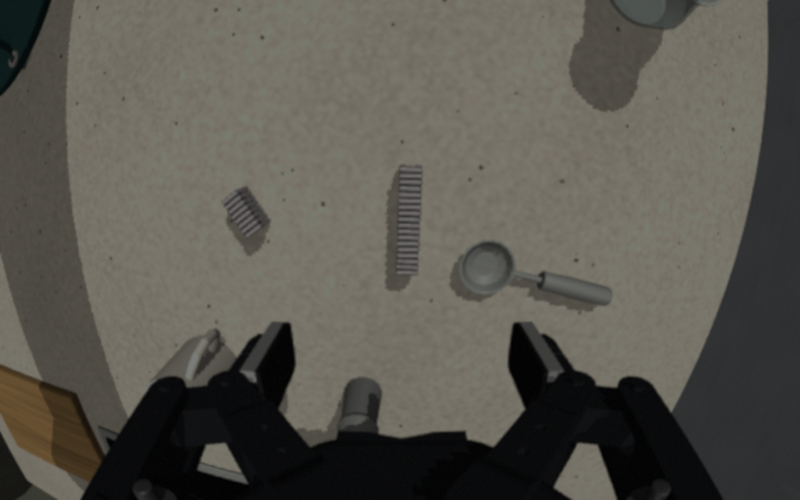

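In the wrist view the stick's top face runs from (411,167) to (407,273) in the enlarged picture. The spoon is clear to the right at x≥460 and the shaker is below at (360,400).

```bash
python3 - <<'E'
from h import *
np.set_printoptions(precision=4,suppress=True)
s=load('w1')
P=[atz(s,(u+.5)/1.25-.5,(v+.5)/1.25-.5,.026,True) for u,v in [(399,167),(422,167),(397,273),(417,273)]]
a=(P[0]+P[1])/2;b=(P[2]+P[3])/2
print(np.array(P),(a+b)/2,a-b,np.linalg.norm(a-b),np.degrees(np.arctan2(*(b-a)[[1,0]])))
for u,v in [(487,265),(610,295),(360,385)]: print(atz(s,u/1.25,v/1.25,.01,True))
E
```

```text
[[ 0.5822 -0.1969  0.026 ]
 [ 0.5999 -0.1942  0.026 ]
 [ 0.593  -0.2835  0.026 ]
 [ 0.6095 -0.2811  0.026 ]] [ 0.5962 -0.2389  0.026 ] [-0.0102  0.0867  0.    ] 0.08733217545008239 -83.30289436805707
[ 0.6713 -0.2707  0.01  ]
[ 0.8066 -0.2837  0.01  ]
[ 0.5737 -0.4145  0.01  ]
```

send_rows(travel=[[0.005, 0.01, -0.03], [0.005, 0.01, -0.065], [0.005, 0.01, -0.1], [0.005, 0.01, -0.125], [0.005, 0.01, -0.14], [0.005, 0.01, -0.146], [0.005, 0.01, -0.146], [0.005, 0.01, -0.146]], turn=[[0, 0, -0.026], [0, 0, -0.026], [0, 0, -0.026], [0, 0, -0.026], [0, 0, -0.026], [0, 0, -0.026], [0, 0, -0.026], [0, 0, -0.026]], grip=[0.45, 0.45, 0.45, 0.45, 0.45, 0.45, 0.45, 0.45], grip_force=40)

```text
time_s: 2.12
ee_pos: [0.5964, -0.2405, 0.0231]
orientation: [[0.993, 0.0, -0.116], [0.116, -0.001, 0.993], [0.0, -1.0, -0.001]]
wrist_force: [-0.7, 0.3, 0.2]
gripper_width: 0.0469
```

send_rows(travel=[[0, 0, 0], [0, 0, 0], [0, 0, 0], [0, 0, 0], [0, 0, 0], [0, 0, 0]], turn=[[0, 0, 0], [0, 0, 0], [0, 0, 0], [0, 0, 0], [0, 0, 0], [0, 0, 0]], grip=[1, 1, 1, 1, 1, 1], grip_force=40)

```text
time_s: 2.62
ee_pos: [0.5965, -0.2405, 0.0233]
orientation: [[0.993, 0.0, -0.116], [0.116, -0.001, 0.993], [0.0, -1.0, -0.001]]
wrist_force: [0.7, -0.3, -0.3]
gripper_width: 0.0001
```

The jaws closed fully, so I missed the stick. I'll look before doing anything else.

```bash
python3 - <<'E'
from h import *
np.set_printoptions(precision=4,suppress=True)
s=snap('wrist','w2'); q=snap('side','s2')
f=s['frame'][:,:,::-1]; a=cv2.resize(f,(640,400)); print(proj(s,[.5965,-.2405,.0233],True), proj(q,[.5965,-.2405,.0233]))
b=cv2.resize(q['frame'][220:320,270:430,::-1],(640,400),interpolation=cv2.INTER_CUBIC)
cv2.imwrite('pics/c2.png',np.vstack([cv2.resize(a,(480,300)),cv2.resize(b,(480,300))]))
E
```

```text
(np.float64(320.2199609414567), np.float64(247.16348063515665)) (np.float64(335.360224779328), np.float64(267.6146688462023))
```

View pics/c2.png

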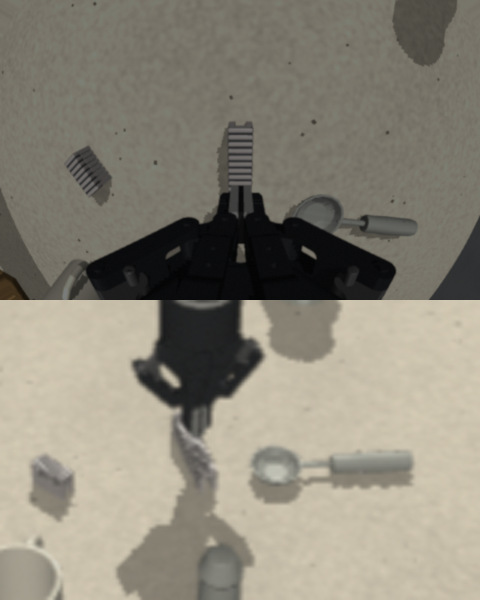

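```bash
python3 - <<'E'
from h import *
np.set_printoptions(precision=1,suppress=True)
s=load('w2');q=load('s2'); t=state(); print(t['ee_pos'],t['gripper_width'],t['joints'])
a=np.array([np.sin(np.radians(6.7)),-np.cos(np.radians(6.7)),0])
c=np.array([.5962,-.2395,.026])
for k in [-.045,-.02,0,.02,.045]: print('stick',k,np.array(proj(s,c+k*a,True)),np.array(proj(q,c+k*a)))
for z in [.006,.015,.0233,.03,.04,.05,.06]: print('tool',z,np.array(proj(s,[.5965,-.2405,z],True)),np.array(proj(q,[.5965,-.2405,z])))
A=cv2.resize(s['frame'][150:300,240:400,::-1],(640,600),interpolation=cv2.INTER_CUBIC)
cv2.imwrite('pics/c3.png',A)
E
```

```text
[ 0.6 -0.2  0. ] 0.00025815075943578077 [-29.2  32.6  -4.8  52.6  -0.   54.1]
stick -0.045 [319.8 168.4] [330.4 256.7]
stick -0.02 [319.8 214.1] [333.  262.2]
stick 0 [319.9 247.6] [335.2 266.7]
stick 0.02 [319.9 278. ] [337.4 271.4]
stick 0.045 [320.  311.5] [340.3 277.3]
tool 0.006 [320.3 235.3] [335.2 271.9]
tool 0.015 [320.3 241.2] [335.3 269.7]
tool 0.0233 [320.2 247.2] [335.4 267.6]
tool 0.03 [320.2 252.3] [335.4 265.9]
tool 0.04 [320.1 260.8] [335.5 263.4]
tool 0.05 [320.1 270.2] [335.6 260.9]
tool 0.06 [320.  280.7] [335.7 258.3]
```

View pics/c3.png

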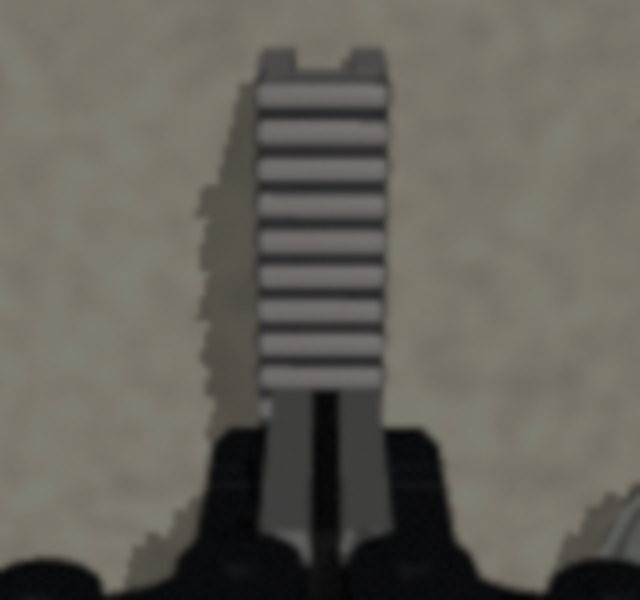

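The pads shut above the stick. In both cameras the tips sit at about z≈45 mm, roughly 20 mm higher than the stated geometry gives, and the stick hasn't moved. I'll open and come down in small steps while watching the force.

send_rows(travel=[[0, 0, 0], [0, 0, 0], [0, 0, 0], [0, 0, -0.004], [0, 0, -0.008], [0, 0, -0.012], [0, 0, -0.012]], turn=[[0, 0, 0], [0, 0, 0], [0, 0, 0], [0, 0, 0], [0, 0, 0], [0, 0, 0], [0, 0, 0]], grip=[0.55, 0.55, 0.55, 0.55, 0.55, 0.55, 0.55])

```text
time_s: 3.3
ee_pos: [0.5959, -0.2402, 0.01]
orientation: [[0.993, -0.001, -0.116], [0.116, -0.0, 0.993], [-0.001, -1.0, 0.0]]
wrist_force: [-0.5, 0.3, -0.9]
gripper_width: 0.0384
```

```bash
python3 - <<'E'
from h import *
np.set_printoptions(precision=4,suppress=True)
s=load('w2'); 
for z,y in [(.026,-.196),(.026,-.236)]:
    l=proj(s,[.582,y,z],True);r=proj(s,[.600,y,z],True); print('pred width px*4',4*(r[0]-l[0]),'row',l[1])
V=np.array(s['view']); print('cam',-V[:3,:3].T@V[:3,3]); V=np.array(load('w1')['view']);print('cam1',-V[:3,:3].T@V[:3,3])
s=snap('wrist','w3'); t=state(); print(t['ee_pos'],t['wrist_force'],t['gripper_width'])
cv2.imwrite('pics/c4.png',cv2.resize(s['frame'][150:350,200:440,::-1],(720,600),interpolation=cv2.INTER_CUBIC))
E
```

```text
pred width px*4 137.67482305915655 row 168.7174890479344
pred width px*4 128.1254020425174 row 239.16374676742788
cam [ 0.5881 -0.1649  0.184 ]
cam1 [ 0.5812 -0.1743  0.3285]
[ 0.5961 -0.2403  0.0104] [-0.5437  0.7259 -0.1523] 0.038404432416043834
```

View pics/c4.png

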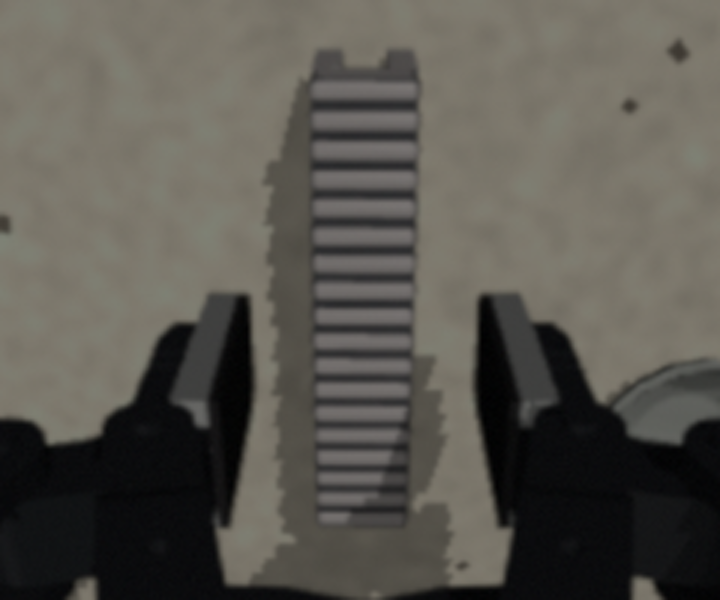

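The stick is seated squarely between the open pads. Its top is visible from row 80 to 520, and the pad tips are at row ~295, columns 250 and 478. I'll work out the tip height from the known opening, and the camera height from the stick's known size.

```bash
python3 - <<'E'
from h import *
np.set_printoptions(precision=4,suppress=True)
s=load('w3')
g=lambda u,v:((u+.5)/3-.5+200,(v+.5)/3-.5+150)
def mid(p1,p2,w):
    c,d1=ray(s,*g(*p1),True);_,d2=ray(s,*g(*p2),True)
    k=w/np.linalg.norm(d1/np.linalg.norm(d1)-d2/np.linalg.norm(d2)); 
    return c+k*(d1/np.linalg.norm(d1)+d2/np.linalg.norm(d2))/2
print('tip',mid((250,295),(478,295),.0384))
print('stick far top',mid((312,82),(418,82),.018),'near',mid((318,523),(407,523),.018))
P=[atz(s,*g(u,v),.026,True) for u,v in [(365,80),(362.5,525)]]; print(P, np.linalg.norm(P[0]-P[1]))
for z in (.016,.020): P=[atz(s,*g(u,v),z,True) for u,v in [(365,80),(362.5,525)]]; print(z,P,np.linalg.norm(P[0]-P[1]))
E
```

```text
tip [ 0.5954 -0.2315  0.0297]
stick far top [ 0.5916 -0.1981  0.0166] near [ 0.6015 -0.2865  0.0222]
[array([ 0.5913, -0.1958,  0.026 ]), array([ 0.6012, -0.2838,  0.026 ])] 0.08860556438674166
0.016 [array([ 0.5916, -0.1979,  0.016 ]), array([ 0.6022, -0.292 ,  0.016 ])] 0.09472589371842652
0.02 [array([ 0.5915, -0.197 ,  0.02  ]), array([ 0.6018, -0.2887,  0.02  ])] 0.09227776198575256
```

The stick height agrees to within 2–3 mm, but the tips really are about 20 mm behind the reported TCP. I'll lower another 16 mm with force checks, then close.

send_rows(travel=[[0, 0, -0.004], [0, 0, -0.008], [0, 0, -0.01], [0, 0, -0.01]], turn=[[0, 0, 0], [0, 0, 0], [0, 0, 0], [0, 0, 0]], grip=[0.55, 0.55, 0.55, 0.55])

```text
time_s: 3.68
ee_pos: [0.5957, -0.2401, -0.0002]
orientation: [[0.993, -0.002, -0.116], [0.116, 0.0, 0.993], [-0.002, -1.0, 0.0]]
wrist_force: [-0.8, -0.1, 0.5]
gripper_width: 0.0383
```

send_rows(travel=[[0, 0, -0.003], [0, 0, -0.006], [0, 0, -0.006], [0, 0, -0.006]], turn=[[0, 0, 0], [0, 0, 0], [0, 0, 0], [0, 0, 0]], grip=[0.55, 0.55, 0.55, 0.55])

```text
time_s: 4.02
ee_pos: [0.5956, -0.2401, -0.0064]
orientation: [[0.993, -0.002, -0.116], [0.116, 0.0, 0.993], [-0.002, -1.0, 0.001]]
wrist_force: [-0.7, -0.2, 0.5]
gripper_width: 0.0384
```

send_rows(travel=[[0, 0, 0], [0, 0, 0], [0, 0, 0], [0, 0, 0], [0, 0, 0], [0, 0, 0]], turn=[[0, 0, 0], [0, 0, 0], [0, 0, 0], [0, 0, 0], [0, 0, 0], [0, 0, 0]], grip=[1, 1, 1, 1, 1, 1], grip_force=40)

```text
time_s: 4.52
ee_pos: [0.5958, -0.2401, -0.0061]
orientation: [[0.993, -0.002, -0.116], [0.116, 0.0, 0.993], [-0.001, -1.0, 0.0]]
wrist_force: [-0.2, 0.9, 3.8]
gripper_width: 0.0168
```

The stick is gripped (16.8 mm), but there's 3.8 N upward, so the tips probably touch the counter. I'll regrip 5 mm higher and lift.

send_rows(travel=[[0, 0, 0], [0, 0, 0], [0, 0, 0.003], [0, 0, 0.005], [0, 0, 0.005], [0, 0, 0.005], [0, 0, 0.005], [0, 0, 0.005], [0, 0, 0.005], [0, 0, 0.005]], turn=[[0, 0, 0], [0, 0, 0], [0, 0, 0], [0, 0, 0], [0, 0, 0], [0, 0, 0], [0, 0, 0], [0, 0, 0], [0, 0, 0], [0, 0, 0]], grip=[0.65, 0.65, 0.65, 0.65, 0.65, 1, 1, 1, 1, 1])

```text
time_s: 5.35
ee_pos: [0.5959, -0.2402, -0.0008]
orientation: [[0.993, -0.001, -0.116], [0.116, -0.0, 0.993], [-0.001, -1.0, 0.0]]
wrist_force: [-0.6, 0.5, 5.6]
gripper_width: 0.0168
```

send_rows(travel=[[0, 0, 0.01], [0, 0, 0.04], [0, 0, 0.08], [0, 0, 0.12], [0, 0, 0.16], [0, 0, 0.16]], turn=[[0, 0, 0], [0, 0, 0], [0, 0, 0], [0, 0, 0], [0, 0, 0], [0, 0, 0]], grip=[1, 1, 1, 1, 1, 1])

```text
time_s: 5.85
ee_pos: [0.5982, -0.2414, 0.1676]
orientation: [[0.993, 0.008, -0.116], [0.116, -0.005, 0.993], [0.007, -1.0, -0.006]]
wrist_force: [2.3, -0.2, -0.2]
gripper_width: 0.0165
```

send_rows(travel=[[0, 0.034, 0.02], [0, 0.07, 0.03], [-0.01, 0.1, 0.03], [-0.02, 0.14, 0.03], [-0.02, 0.17, 0.03], [-0.03, 0.21, 0.03], [-0.03, 0.24, 0.03], [-0.03, 0.27, 0.03], [-0.03, 0.3, 0.03], [-0.03, 0.33, 0.03]], turn=[[0, 0, 0.11], [0, 0, 0.23], [0, 0, 0.35], [0, 0, 0.47], [0, 0, 0.59], [0, 0, 0.71], [0, 0, 0.83], [0, 0, 0.95], [0, 0, 1.07], [0, 0, 1.19]], grip=[1, 1, 1, 1, 1, 1, 1, 1, 1, 1])

```text
time_s: 6.68
ee_pos: [0.5678, 0.0901, 0.1982]
orientation: [[0.255, 0.008, -0.967], [0.967, 0.005, 0.255], [0.007, -1.0, -0.006]]
wrist_force: [1.2, -0.3, -1.3]
gripper_width: 0.0165
```

send_rows(travel=[[0.01, 0.005, 0], [0.01, 0.01, 0], [0.01, 0.01, 0], [0.01, 0.01, 0]], turn=[[0, 0, 0.11], [0, 0, 0.185], [0, 0, 0.185], [0, 0, 0.185]], grip=[1, 1, 1, 1])

```text
time_s: 7.02
ee_pos: [0.5776, 0.1002, 0.1985]
orientation: [[0.075, 0.007, -0.997], [0.997, 0.007, 0.075], [0.007, -1.0, -0.006]]
wrist_force: [0.1, -0.0, -0.4]
gripper_width: 0.0169
```

```bash
python3 - <<'E'
from h import *
np.set_printoptions(precision=4,suppress=True)
s=snap('wrist','w5'); t=state(); print(t['ee_pos'],t['orientation'],t['joints'])
for p in [(.60,.1475,.04),(.5543,.1505,.03),(.435,.15,.09)]: print(proj(s,p,True))
cv2.imwrite('pics/w5b.png',cv2.resize(s['frame'][20:360,200:600,::-1],(700,595),interpolation=cv2.INTER_CUBIC))
E
```

```text
[0.5776 0.0998 0.1985] [[ 0.0763  0.0068 -0.9971]
 [ 0.9971  0.0067  0.0763]
 [ 0.0072 -1.     -0.0063]] [ 1.6477 21.073   3.7517 72.2757  0.3704  6.0263]
(np.float64(365.012282972521), np.float64(198.65187423317624))
(np.float64(364.7712822145477), np.float64(155.31402616370713))
(np.float64(365.66966011523516), np.float64(31.735271772441024))
```

View pics/w5b.png

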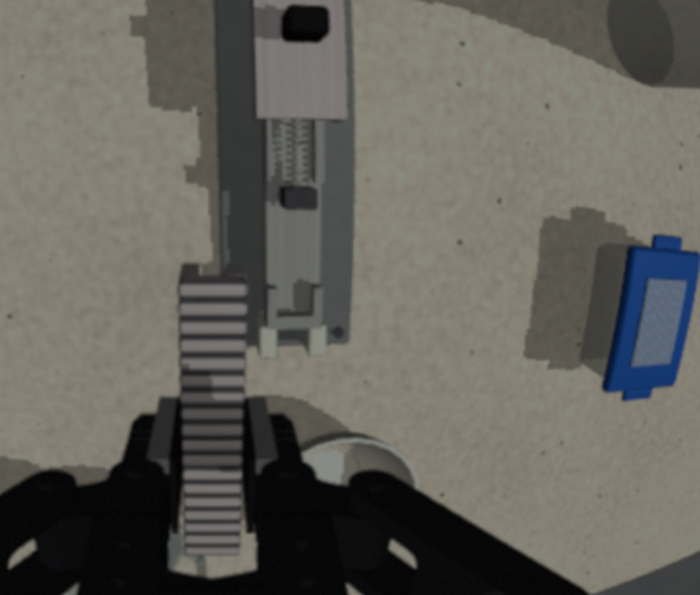

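The lip bar is at row ~315 (columns 275–315), the throat blocks at (268,340) and (318,340), and the follower block at (298,197). The cover's front edge is at row 119, columns 257–347. The stick is held straight in the pads at columns 180–246. I'll work out the poses from these.

```bash
python3 - <<'E'
from h import *
np.set_printoptions(precision=4,suppress=True)
s=load('w5')
g=lambda u,v:((u+.5)/1.75-.5+200,(v+.5)/1.75-.5+20)
W=lambda u,v,z:atz(s,*g(u,v),z,True)
pts={'coverL':(257,119,.064),'coverR':(347,119,.064),'follFL':(282,208,.058),'follFR':(316,208,.058),'lipin':(295,313,.04),'lipout':(294,327,.04),
 'blkL':(268,328,.034),'blkR':(318,328,.034),'knobtopL':(284,22,.09),'knobtopR':(329,22,.09),'plateR':(350,340,.008),'plateL':(247,340,.008),
 'stickAL':(180,283,.2255),'stickAR':(246,281,.2255),'stickBL':(183,553,.2255),'stickBR':(240,553,.2255)}
r={k:W(*v) for k,v in pts.items()}
for k,v in r.items(): print(k,v)
m=lambda a,b:(r[a]+r[b])/2
A=m('stickAL','stickAR');B=m('stickBL','stickBR'); print('stick',(A+B)/2,np.linalg.norm(A-B),np.degrees(np.arctan2(*(A-B)[[1,0]])))
F=m('follFL','follFR');K=m('blkL','blkR');C=m('coverL','coverR');N=m('knobtopL','knobtopR')
for a,b in [(F,K),(C,K),(N,K),(C,r['lipin']),(N,r['lipin'])]: print(np.degrees(np.arctan2(*(a-b)[[1,0]])),np.linalg.norm((a-b)[:2]))
cv2.imwrite('pics/w5c.png',cv2.resize(s['frame'][80:230,330:405,::-1],(300*1,600),interpolation=cv2.INTER_CUBIC))
E
```

```text
coverL [0.4829 0.1323 0.064 ]
coverR [0.4846 0.1817 0.064 ]
follFL [0.533  0.1436 0.058 ]
follFR [0.534  0.1629 0.058 ]
lipin [0.6003 0.1512 0.04  ]
lipout [0.6094 0.1503 0.04  ]
blkL [0.6108 0.1345 0.034 ]
blkR [0.6133 0.1667 0.034 ]
knobtopL [0.4355 0.1468 0.09  ]
knobtopR [0.4357 0.1695 0.09  ]
plateR [0.633  0.1948 0.008 ]
plateL [0.6271 0.122  0.008 ]
stickAL [0.5323 0.0951 0.2255]
stickAR [0.533  0.1118 0.2255]
stickBL [0.6202 0.0873 0.2255]
stickBR [0.6217 0.1055 0.2255]
stick [0.5768 0.0999 0.2255] 0.08856379640326707 175.45189993884063
178.0620760953408 0.0785815008780238
177.1368872797662 0.12842683356133766
177.55169679874635 0.17659277086820047
177.130154547004 0.11665232899146848
177.57656516146065 0.1648184903548115
```

View pics/w5c.png

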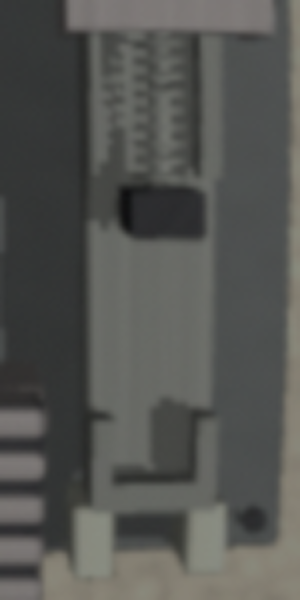

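The close crop shows the lip's inner top edge at row ~483 (columns 92–217), the follower front at row ~238 (columns 128–206), and the cover edge at row 32 (columns 67–273).

```bash
python3 - <<'E'
from h import *
np.set_printoptions(precision=4,suppress=True)
s=load('w5')
g=lambda u,v:((u+.5)/4-.5+330,(v+.5)/4-.5+80)
W=lambda u,v,z:atz(s,*g(u,v),z,True)
L=W(154.5,483,.04);F=W(167,238,.058);C=W(170,32,.064);B=W(150.5,507,.034);E1=W(277,540,.008);E2=W(287,60,.008)
Kn=[(W(92,483,.04)),W(217,483,.04)]
print('lip',L,'fol',F,'cov',C,'blk',B,'edge',E1,E2,np.linalg.norm(Kn[0]-Kn[1]))
an=lambda a,b:np.degrees(np.arctan2(*(a-b)[[1,0]]))
print(an(F,L),an(C,L),an(C,B),an(E2,E1),np.linalg.norm((F-L)[:2]),np.linalg.norm((C-L)[:2]))
P=np.array([L,F,C,B])
k=np.polyfit(P[:,0],P[:,1],1);print('fit',k,np.degrees(np.arctan(k[0])),P[:,1]-np.polyval(k,P[:,0]))
for th in (176.5,177.0,177.5):
    a=np.array([np.cos(np.radians(th)),np.sin(np.radians(th))])
    print(th,[(p[:2]-L[:2])@np.array([-a[1],a[0]]) for p in (F,C,B)], [(p[:2]-L[:2])@a for p in (F,C,B)])
E
```

```text
lip [0.6022 0.151  0.04  ] fol [0.534  0.1539 0.058 ] cov [0.4838 0.1564 0.064 ] blk [0.611  0.1505 0.034 ] edge [0.6337 0.1936 0.008 ] [0.4895 0.1999 0.008 ] 0.03454981743021396
177.55413338672142 177.36884513177444 177.34870173117807 177.51143800561874 0.06826079506563672 0.11850935445868385
fit [-0.0457  0.1785] -2.616057584608046 [ 0.0001 -0.0001  0.0001  0.    ]
176.5 [np.float64(0.0012557979726595088), np.float64(0.0017970316552790458), np.float64(-8.901391790367342e-05)] [np.float64(0.06824924259246191), np.float64(0.11849572891646305), np.float64(-0.008821729909795909)]
177.0 [np.float64(0.0006601707175004439), np.float64(0.0007629060450248287), np.float64(-1.202738931153335e-05)] [np.float64(0.06825760263601856), np.float64(0.1185068988227286), np.float64(-0.008822170788466671)]
177.5 [np.float64(6.449318778528588e-05), np.float64(-0.00027127766347842996), np.float64(6.496005521286885e-05)] [np.float64(0.06826076459886442), np.float64(0.11850904396983071), np.float64(-0.008821939824675471)]
```

The geometry fits well: axis 177.4°, lip at (0.602,0.151), follower at 68.3 mm, cover at ~3.5 mm. I'll stage the stick above the lip, 3 mm ahead of the follower.

send_rows(travel=[[0.003, 0.026, -0.02], [0.0056, 0.052, -0.05], [0.0056, 0.052, -0.08], [0.0056, 0.052, -0.11], [0.0056, 0.052, -0.13], [0.0056, 0.052, -0.13], [0.0056, 0.052, -0.13]], turn=[[0, 0, 0.031], [0, 0, 0.031], [0, 0, 0.031], [0, 0, 0.031], [0, 0, 0.031], [0, 0, 0.031], [0, 0, 0.031]], grip=[1, 1, 1, 1, 1, 1, 1], grip_force=60)

```text
time_s: 7.65
ee_pos: [0.5827, 0.1512, 0.0685]
orientation: [[0.048, 0.005, -0.999], [0.999, 0.007, 0.048], [0.007, -1.0, -0.005]]
wrist_force: [0.8, -0.2, -0.2]
gripper_width: 0.0162
```

send_rows(travel=[[0.0005, 0.0007, -0.01], [0.0005, 0.0007, -0.02], [0.0005, 0.0007, -0.025], [0.0005, 0.0007, -0.025]], turn=[[-0.007, 0.005, 0], [-0.007, 0.005, 0], [-0.007, 0.005, 0], [-0.007, 0.005, 0]], grip=[1, 1, 1, 1])

```text
time_s: 7.98
ee_pos: [0.5828, 0.1518, 0.0426]
orientation: [[0.048, -0.001, -0.999], [0.999, -0.001, 0.048], [-0.001, -1.0, 0.001]]
wrist_force: [-0.1, 0.5, -0.3]
gripper_width: 0.0158
```

```bash
python3 - <<'E'
from h import *
np.set_printoptions(precision=4,suppress=True)
s=snap('wrist','w6');q=snap('side','s6'); t=state(); print(t['ee_pos'],t['orientation'],t['wrist_force'])
A=cv2.resize(s['frame'][90:330,240:400,::-1],(400,600),interpolation=cv2.INTER_CUBIC)
B=cv2.resize(q['frame'][150:220,240:340,::-1],(400,280),interpolation=cv2.INTER_CUBIC)
o=np.zeros((600,800,3),np.uint8);o[:,:400]=A;o[:280,400:]=B;cv2.imwrite('pics/c6.png',o)
E
```

```text
[0.5832 0.1519 0.0436] [[ 0.0478  0.0001 -0.9989]
 [ 0.9989 -0.0003  0.0478]
 [-0.0003 -1.     -0.0001]] [ 0.2581 -0.3513 -0.5372]
```

View pics/c6.png

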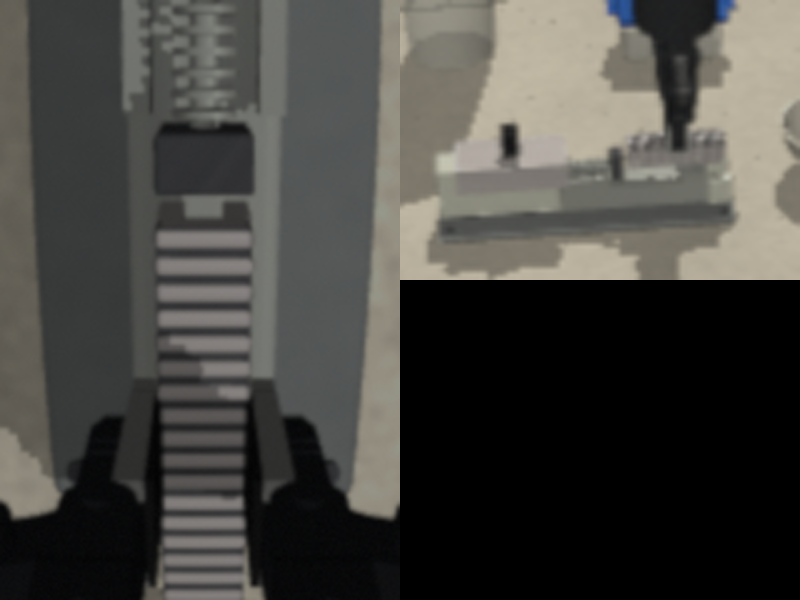

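The stick is lined up with the follower: block front at row 193, stick end at row 203, both at columns 157–252. Next I'll push rearward past the lip.

send_rows(travel=[[-0.005, 0.0002, 0], [-0.01, 0.0005, 0], [-0.015, 0.0007, 0], [-0.02, 0.001, 0], [-0.025, 0.0012, 0], [-0.0287, 0.0013, 0], [-0.0287, 0.0013, 0], [-0.0287, 0.0013, 0]], turn=[[0, 0, 0], [0, 0, 0], [0, 0, 0], [0, 0, 0], [0, 0, 0], [0, 0, 0], [0, 0, 0], [0, 0, 0]], grip=[1, 1, 1, 1, 1, 1, 1, 1])

```text
time_s: 8.75
ee_pos: [0.5546, 0.1532, 0.0439]
orientation: [[0.048, 0.001, -0.999], [0.999, -0.0, 0.048], [-0.0, -1.0, -0.001]]
wrist_force: [3.5, 0.4, 1.3]
gripper_width: 0.0161
```

send_rows(travel=[[0, 0, -0.003], [0, 0, -0.006], [0, 0, -0.009], [0, 0, -0.011], [0, 0, -0.011]], turn=[[0, 0, 0], [0, 0, 0], [0, 0, 0], [0, 0, 0], [0, 0, 0]], grip=[1, 1, 1, 1, 1])

```text
time_s: 9.17
ee_pos: [0.5544, 0.1532, 0.0323]
orientation: [[0.048, -0.0, -0.999], [0.999, -0.0, 0.048], [-0.0, -1.0, 0.0]]
wrist_force: [3.7, -0.0, -0.2]
gripper_width: 0.0161
```

The spring load reads right (3.7 N) and nothing caught on the lip. I'll go down until it touches the floor.

send_rows(travel=[[0, 0, -0.001], [0, 0, -0.002], [0, 0, -0.003], [0, 0, -0.003]], turn=[[0, 0, 0], [0, 0, 0], [0, 0, 0], [0, 0, 0]], grip=[1, 1, 1, 1])

```text
time_s: 9.5
ee_pos: [0.5544, 0.1532, 0.0293]
orientation: [[0.048, -0.0, -0.999], [0.999, -0.0, 0.048], [-0.0, -1.0, 0.0]]
wrist_force: [3.3, -0.4, 1.8]
gripper_width: 0.0158
```

send_rows(travel=[[0, 0, -0.001], [0, 0, -0.001], [0, 0, -0.001]], turn=[[0, 0, 0], [0, 0, 0], [0, 0, 0]], grip=[1, 1, 1])

```text
time_s: 9.75
ee_pos: [0.5545, 0.1532, 0.0292]
orientation: [[0.048, 0.001, -0.999], [0.999, -0.0, 0.048], [-0.0, -1.0, -0.001]]
wrist_force: [-2.0, -0.7, 17.2]
gripper_width: 0.0159
```

The stick is on the floor (17 N). Releasing.

send_rows(travel=[[0, 0, 0], [0, 0, 0], [0, 0, 0], [0, 0, 0], [0, 0, 0], [0, 0, 0]], turn=[[0, 0, 0], [0, 0, 0], [0, 0, 0], [0, 0, 0], [0, 0, 0], [0, 0, 0]], grip=[0.55, 0.55, 0.55, 0.55, 0.55, 0.55])

```text
time_s: 10.25
ee_pos: [0.5542, 0.1532, 0.029]
orientation: [[0.048, 0.0, -0.999], [0.999, -0.0, 0.048], [-0.0, -1.0, -0.0]]
wrist_force: [0.2, -0.1, -0.5]
gripper_width: 0.0386
```

send_rows(travel=[[0, 0, 0.02], [0, 0, 0.05], [0, 0, 0.09], [0, 0, 0.12], [0, 0, 0.12], [0, 0, 0.12]], turn=[[0, 0, 0], [0, 0, 0], [0, 0, 0], [0, 0, 0], [0, 0, 0], [0, 0, 0]], grip=[0.55, 0.55, 0.55, 0.55, 0.55, 0.55])

```text
time_s: 10.75
ee_pos: [0.5551, 0.1533, 0.1505]
orientation: [[0.048, 0.003, -0.999], [0.999, 0.0, 0.048], [0.0, -1.0, -0.003]]
wrist_force: [0.5, -0.5, -0.2]
gripper_width: 0.0385
```

```bash
python3 - <<'E'
from h import *
np.set_printoptions(precision=4,suppress=True)
s=snap('wrist','w7'); t=state(); print(t['ee_pos'],t['wrist_force'],t['gripper_width'])
L=np.array([.6022,.151,0]);a=np.array([-.999,.0454,0])
for d,z in [(0,.04),(0,.056),(.045,.056),(.09,.056),(.09,.058),(.162,.09),(.1185,.064)]: print(d,z,np.round(proj(s,L+d*a+[0,0,z],True),1))
cv2.imwrite('pics/c7.png',cv2.resize(s['frame'][0:270,230:410,::-1],(400,600),interpolation=cv2.INTER_CUBIC))
E
```

```text
[0.5543 0.1532 0.1491] [-0.0682 -0.3767 -1.1194] 0.038472660219572304
0 0.04 [320.8 241.9]
0 0.056 [320.9 249.1]
0.045 0.056 [320.8 201.9]
0.09 0.056 [320.7 149.9]
0.09 0.058 [320.7 150.2]
0.162 0.09 [320.5  56. ]
0.1185 0.064 [320.6 115.7]
```

View pics/c7.png

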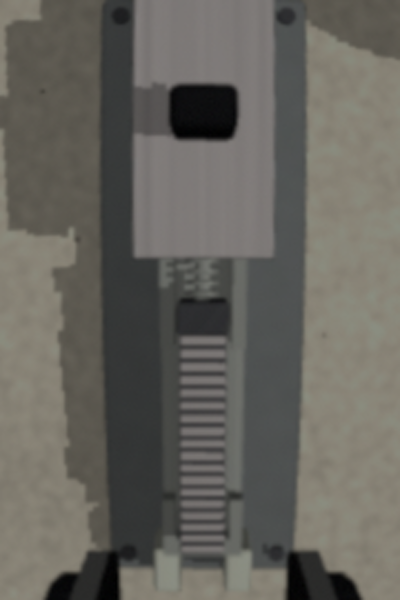

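The stick is seated: its ends are at rows 335 and 553, which match the prediction to about 1 px, and it's centred on the channel. The knob is at (204,112), about 167 mm behind the lip. Next I'll grip the knob.

send_rows(travel=[[-0.03, 0.0014, 0], [-0.07, 0.0032, 0], [-0.1, 0.0045, 0], [-0.119, 0.0054, 0], [-0.119, 0.0054, -0.02], [-0.119, 0.0054, -0.045], [-0.119, 0.0054, -0.07], [-0.119, 0.0054, -0.08], [-0.119, 0.0054, -0.08]], turn=[[0, 0, 0], [0, 0, 0], [0, 0, 0], [0, 0, 0], [0, 0, 0], [0, 0, 0], [0, 0, 0], [0, 0, 0], [0, 0, 0]], grip=[0.55, 0.55, 0.55, 0.55, 0.55, 0.55, 0.55, 0.55, 0.55])

```text
time_s: 11.55
ee_pos: [0.4328, 0.1582, 0.066]
orientation: [[0.048, -0.005, -0.999], [0.999, -0.001, 0.048], [-0.001, -1.0, 0.005]]
wrist_force: [-1.1, 0.1, -0.1]
gripper_width: 0.0384
```

send_rows(travel=[[0, 0, 0], [0, 0, 0], [0, 0, 0], [0, 0, 0], [0, 0, 0]], turn=[[0, 0, 0], [0, 0, 0], [0, 0, 0], [0, 0, 0], [0, 0, 0]], grip=[1, 1, 1, 1, 1], grip_force=30)

```text
time_s: 11.97
ee_pos: [0.4323, 0.1592, 0.0658]
orientation: [[0.047, -0.006, -0.999], [0.999, 0.001, 0.047], [0.001, -1.0, 0.006]]
wrist_force: [0.7, 9.7, -15.3]
gripper_width: 0.0203
```

send_rows(travel=[[0.01, -0.0008, -0.001], [0.02, -0.0013, -0.001], [0.03, -0.0018, -0.001], [0.04, -0.0022, -0.001], [0.05, -0.0027, -0.001], [0.06, -0.0031, -0.001], [0.07, -0.0036, -0.001], [0.08, -0.004, -0.001], [0.09, -0.0045, -0.001], [0.1, -0.005, -0.001]], turn=[[0, 0, 0], [0, 0, 0], [0, 0, 0], [0, 0, 0], [0, 0, 0], [0, 0, 0], [0, 0, 0], [0, 0, 0], [0, 0, 0], [0, 0, 0]], grip=[1, 1, 1, 1, 1, 1, 1, 1, 1, 1])

```text
time_s: 12.8
ee_pos: [0.5335, 0.1542, 0.0655]
orientation: [[0.047, -0.005, -0.999], [0.999, 0.002, 0.047], [0.001, -1.0, 0.005]]
wrist_force: [-2.2, 2.0, 7.2]
gripper_width: 0.0211
```

send_rows(travel=[[0.004, -0.0002, 0], [0.008, -0.0004, 0], [0.01, -0.0005, 0], [0.01, -0.0005, 0]], turn=[[0, 0, 0], [0, 0, 0], [0, 0, 0], [0, 0, 0]], grip=[1, 1, 1, 1])

```text
time_s: 13.13
ee_pos: [0.5405, 0.1539, 0.0654]
orientation: [[0.047, -0.011, -0.999], [0.999, 0.002, 0.047], [0.001, -1.0, 0.011]]
wrist_force: [-18.5, 3.2, 15.6]
gripper_width: 0.0206
```

It stopped after 108 mm with 18 N against it, which fits the stop. I'll release, rise and check.

send_rows(travel=[[0, 0, 0], [0, 0, 0], [0, 0, 0], [0, 0, 0], [0, 0, 0.02], [0, 0, 0.05], [0, 0, 0.09], [0, 0, 0.12], [0, 0, 0.12], [0, 0, 0.12]], turn=[[0, 0, 0], [0, 0, 0], [0, 0, 0], [0, 0, 0], [0, 0, 0], [0, 0, 0], [0, 0, 0], [0, 0, 0], [0, 0, 0], [0, 0, 0]], grip=[0.5, 0.5, 0.5, 0.5, 0.5, 0.5, 0.5, 0.5, 0.5, 0.5])

```text
time_s: 13.97
ee_pos: [0.5416, 0.1539, 0.187]
orientation: [[0.047, -0.008, -0.999], [0.999, 0.002, 0.047], [0.002, -1.0, 0.008]]
wrist_force: [0.4, -0.3, -0.5]
gripper_width: 0.0424
```

```bash
python3 - <<'E'
from h import *
np.set_printoptions(precision=4,suppress=True)
s=snap('wrist','w8');q=snap('top','t8'); t=state(); print(t['ee_pos'],t['wrist_force'],t['joint_velocities'])
L=np.array([.6022,.151,0]);a=np.array([-.999,.0454,0])
for d,z in [(.01,.064),(.11,.064),(.06,.09)]: print(d,z,np.round((np.array(proj(s,L+d*a+[0,0,z],True))-[200,0])*1.5,1))
A=cv2.resize(s['frame'][0:400,200:450,::-1],(375,600),interpolation=cv2.INTER_CUBIC)
B=cv2.resize(q['frame'][120:300,120:500,::-1],(425,201),interpolation=cv2.INTER_CUBIC)
C=cv2.resize(load('top0')['frame'][120:300,120:500,::-1],(425,201),interpolation=cv2.INTER_CUBIC)
o=np.zeros((600,800,3),np.uint8);o[:,:375]=A;o[:201,375:]=B;o[210:411,375:]=C;cv2.imwrite('pics/c8.png',o)
E
```

```text
[0.5403 0.1538 0.1847] [ 0.7542 -0.1894 -0.1094] [ 0.0056  0.5429 -0.8254  0.0297 -0.0086 -0.0196]
0.01 0.064 [180.9 362. ]
0.11 0.064 [180.7 210.4]
0.06 0.09 [180.9 300.9]
```

View pics/c8.png

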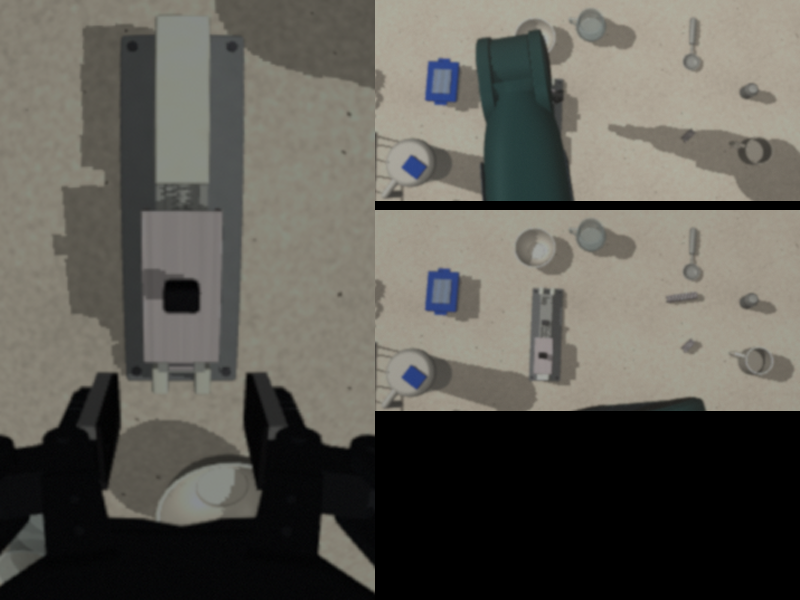

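The cover spans rows 210–362, and fully shut predicts 210.4–362.0. Nothing else on the counter has moved between the two top views, and the gripper is clear of everything.

```bash
python3 -c "
from h import *
t=state(); print(t['time_s'],t['wrist_force'])
print(finish_job())"
```

```text
14.0667 [ 0.75421847 -0.18941312 -0.10936282]
the job is handed in; nothing more can be done
None
```

I loaded the full stick into the channel legs down and let go of it. I then slid the cover rail shut and handed the job in at 14.1 s of the 48 s allowed.

**Last checks**
- **Stick:** after I let go, both of its ends were within about 1 pixel of where a properly seated stick should appear. It was centred in the channel, and the gripper felt no load. I couldn't check it again once the cover was over it.
- **Cover:** it stopped after 108 mm of travel with about 18 N against it. Its front and rear edges are where a fully shut cover should be, to about a pixel.
- **Everything else:** the bystanders I could see, and the stub, had not visibly moved between the first and last top views. The arm hid part of the bowl in the last one. The gripper is about 120 mm above the cover and touching nothing.

**What disagreed**
- **First grasp missed:** the fingertips turned out to be about 20 mm behind the reported TCP, although the interface text puts them 17 mm ahead of it. The jaws closed in the air above the stick without touching it. I measured the real tip position from the pictures, went lower and gripped it.
- **Gripper width:** it read about 16 to 17 mm on the 18 mm stick and 20 to 21 mm on the 22 mm knob, so its readings come out slightly low.

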